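File the sealer trim blade on forward strokes

ROBOT

A 6-joint arm with a two-finger parallel gripper is mounted at the origin on a cart in front of the work surface, level with it; the furniture and walls round the work are solid. World frame = base frame: x ahead of the robot, y to its left, z up, the work surface at z = 0. Lengths are in m, angles in rad, forces in N, time in s.
With the tool pointing down it reaches from about 0.425 to 0.925 m from the base axis. Payload 12.5 kg.
Tool frame: the origin (TCP) lies midway between the tips of the shut fingers; the grasp point (between the pads) lies 19 mm behind it; z points along the fingers, y is the direction in which the jaws open and shut (so a half turn about z gives the same grasp; the last joint's range is limited). The gripper opens to 85 mm and grips with 20 to 120 N. Pads are 22 mm wide; open, the fingers measure 114 mm over their backs; the gripper's body (76 mm by 85 mm) begins 54 mm behind the grasp point. The pads swing forward as they close: fully open they stand 13 mm farther back than shut.
Start: joints at [-1.379, 0.491, 1.559, -0, 1.092, -0.106], TCP at [0.183, -0.597, 0.231] pointing down, gripper open.
Joint ranges: [-3.1, 3.1], [-0.84, 2.19], [0.05, 2.79], [-1.13, 4.28], [0.06, 2.93], [-2.69, 2.69]. Speed limits (rad/s): [2.22, 2.22, 2.79, 3.14, 3.14, 3.14].

INTERFACE

Orientations are given as a rotation vector (axis times angle).
In Python, from bench import get_obs, grab_frame, camera_params, job_done gives the robot as it stands.
- The arm moves only by the tool jog_arm, never from a script. Its argument "rows" is a list that holds one entry, the list of rows, each a list of 7 numbers: the finger opening in cm, from 0 to 8.54, then the shift along the tool's x, y, z in cm, then the turn, a rotation vector about the tool's x, y, z in degrees. In form: [[[hand, tx, ty, tz, ax, ay, az], ...]]. A call has 1 to 5 rows; each row is the pose to reach, as a shift and turn from the pose commanded when the call began, along the tool's axes at that moment; what a row does not reach only later rows make up. A row lasts 1/12 s, in which the tool goes at most 41.7 mm and 7.16 degrees, less where a joint would pass 70% of its speed; a pose out of reach is approached as far as the arm can. A call with a gripper value outside its range is refused whole. The fingers move at their own pace and stop on an object; "force" is the grip in N (left out, the last holds). Time passes only in rows, so rows that repeat a pose let the fingers close. It gives the time, the measured TCP pose, the force and the opening at its end, in the units of the state.
- get_obs(): the state, without advancing time (a new reading comes with each control period).
- grab_frame(name): name is "scene" or "top" or "wrist"; returns the picture (400x640x3 uint8, red, green, blue); there is no depth.
- camera_params(name): a dict with "fx", "fy", "cx", "cy" (pixels), "world_from_camera" (4x4, takes a point from camera to world coordinates). Camera axes: x right, y up, looking along -z (the intrinsics and any distortion apply to the point x, -y, -z); pixel columns grow to the right and rows downward; lengths in m; the calibration is good to about 2 mm. A picture is of the moment at which its call begins: read the wrist's pose just before it. camera_params takes no time and is no camera call; for the wrist camera it gives the pose at the moment of the call.
- job_done(): hands the job in, once; it reports no verdict.
The state is a dict: "time_s": time; "q": joint angles; "joint_vel": joint speeds; "joint_torque": joint torques, N m; "position": TCP position; "ee_rot": TCP orientation; "wrist_force": force on the tool from outside, world axes, zero at the start; "moment": the same for the moment, N m; "gripper_width": opening from 0.0 (shut) to 1.0 (fully open).
Only numpy, scipy, OpenCV 4.12 (cv2) and the standard library are available. Lean on these libraries where they do the work, as an engineer would, in place of code of your own. Each camera call takes 0.05 s, during which the arm holds its last target.

TASK

Take the steel file with the blue handle from the mat and dress the top edge of the blade in the filing stand with two full forward strokes, each starting with the front part of the file on the edge and ending with its rear part on it. Push lightly down and towards the stand's red backstop only, and lift the file clear to bring it back, because dragging it backwards on the edge pulls the blade carriage off the stop. Then set the file down flat on the mat and let go, leaving the buffing block and everything else where it is.

Things in the scene. Friction and masses are not known exactly. Their poses are not given: they have to be found in the camera images.
- file: Flat hand file: dark steel sole 150 x 30 x 8 mm, on it along the middle a blue upright grip ridge 80 mm long, 22 mm wide, its top 58 mm above the underside. Grasp the ridge across its 22 mm. 0.2 to 0.33 kg, same both ways round. Origin: centre of the sole's flat underside (the filing face); x along its length, y across, z up. Lies on the mat, underside down.
- buffing_block: Look-alike that is to be left alone: same shape and size as the file, but white sole and grey grip. Origin and axes as for the file.
- filing_stand: Fixed aluminium filing stand, base 130 x 90 mm. Origin: centre of the base's underside, on the table, straight below the blade's edge. +x is the forward stroke, away from the robot give or take some 20 degrees, towards the red backstop (wall 50 mm high, at x = 31 to 45 mm). It holds a white carriage with an upright blade; the guide rails beside it are 30 mm high.
- blade_edge (a point): Middle of the top edge of the upright steel blade in the carriage, 80 mm above the table. The edge is level, 4 mm thick along the stand's x and 70 mm long along its y. The carriage stands on a sprung bed: the edge starts to sink under about 5 N and is 8 mm down, its limit, at about 11 N.
- carriage (a joint): How far (m) the carriage with the blade has been drawn back from the backstop, towards the stand's -x. 0: against the stop, as at the start; up to 0.030. It slides freely (0.5 N friction), so that forward strokes hold it against the stop and a backward drag of the file pulls it away.
- tool_mat: Fixed light blue silicone tool mat 200 (x) x 210 (y) x 3 mm. Origin: centre of its underside, on the table. The file and the buffing block lie on it side by side, about 90 mm apart, roughly along its x.
- tie_tub: Bystander: small round white tub, 70 mm across, 45 mm high. Origin: centre of its underside.
- marker_pen: Bystander: marker pen lying down, 140 mm long, 17 mm thick. Origin: underside at its middle; y along the pen.
- label_roll: Bystander: white roll of labels standing on its end, 92 mm across, 52 mm high. Origin: centre of its underside.

How it is judged:
On the way, in this order (a step that is already met when the one before it is completed fails the run):
1. first stroke begun: the file bears level on the edge with its front part (its middle at least 25 mm short of the edge) (contact force between file and filing_stand above 1 N and z of file in the frame of filing_stand between 0.066 and 0.086 m and angle between file's own z axis and vertical below 0.2 rad and angle between the x axis of file and the x axis of filing_stand, either way round below 0.22 rad and y of file in the frame of filing_stand between -0.03 and 0.03 m and x of file in the frame of filing_stand below -0.025 m), for 0.02 s.
2. first stroke: the middle of the file crosses the edge, still bearing on it (contact force between file and filing_stand above 1 N and z of file in the frame of filing_stand between 0.066 and 0.086 m and angle between file's own z axis and vertical below 0.2 rad and angle between the x axis of file and the x axis of filing_stand, either way round below 0.22 rad and y of file in the frame of filing_stand between -0.03 and 0.03 m and x of file in the frame of filing_stand between -0.015 and 0.015 m), for 0.02 s.
3. first stroke finished: the file bears on the edge with its rear part (its middle at least 25 mm past the edge) (contact force between file and filing_stand above 1 N and z of file in the frame of filing_stand between 0.066 and 0.086 m and angle between file's own z axis and vertical below 0.2 rad and angle between the x axis of file and the x axis of filing_stand, either way round below 0.22 rad and y of file in the frame of filing_stand between -0.03 and 0.03 m and x of file in the frame of filing_stand above 0.025 m), for 0.02 s.
4. the file is carried back, lifted at least 8 mm clear of the edge, until its middle is short of the edge again (z of file in the frame of filing_stand above 0.088 m and x of file in the frame of filing_stand below -0.02 m and contact force between file and filing_stand below 0.05 N), for 0.02 s.
5. second stroke begun: the file bears level on the edge with its front part (its middle at least 25 mm short of the edge) (all of step 1), for 0.02 s.
6. second stroke: the middle of the file crosses the edge, still bearing on it (all of step 2), for 0.02 s.
7. second stroke finished: the file bears on the edge with its rear part (its middle at least 25 mm past the edge) (all of step 3), for 0.02 s.
At the end, for the whole second after the job is handed in: After two forward strokes with a lifted return between them, the file lies released and at rest, underside down (within 6 degrees), with its middle over the mat (within 100 mm of the mat's centre along each mat axis), and the carriage is within 8 mm of the backstop (value of joint carriage below 0.008 m and angle between file's own z axis and vertical below 0.1 rad and height (world z) of file below 0.008 m and linear speed of file below 0.02 m/s and x of file in the frame of tool_mat between -0.1 and 0.1 m and y of file in the frame of tool_mat between -0.1 and 0.1 m); the robot touches nothing.
It fails at once if the carriage is pulled more than 8 mm off the backstop (value of joint carriage above 0.008 m).
It fails at once if the file presses on the stand with more than 40 N (contact force between file and filing_stand above 40 N).
It fails at once if the buffing block, the tub, the marker pen or the label roll is moved more than 30 mm (distance of any of buffing_block, tie_tub, marker_pen, label_roll from where it was at the start of the episode above 0.03 m).
It also fails if it takes over 51 s, if anything falls off the work surface, if the arm or the gripper's body presses on something with over 40 N, if the wrist force passes 120 N, or if a joint passes its speed limit or range.

## Working session

There is one attempt and no reset: what is moved stays moved. The work goes in short steps, Python scripts to look and compute and a tool call to move; the robot and the scene stay as the last step left them, time stands still between calls to the robot, and variables do not carry over. Pictures are saved under pics/ and viewed, and the job is handed in when it is done.

Besides the shell and the picture viewer there is one more tool, called as name(argument=value, ...) on one line, values as JSON. jog_arm: Moves the arm, as the interface text tells. Its arguments: {"type":"object","properties":{"rows":{"type":"array"},"force":{"type":"number"}},"required":["rows"]}

```bash
mkdir -p pics; ls; python3 - <<'E'
from bench import *
import cv2, json
o=get_obs()
for k,v in o.items(): print(k,v)
for n in ("scene","top","wrist"):
    p=camera_params(n); print(n,p)
    f=grab_frame(n); cv2.imwrite(f"pics/{n}0.png",f[:,:,::-1])
E
```

```text
pics
time_s 0.0
q [-1.37861225e+00  4.91565171e-01  1.55947316e+00  8.65418426e-06
  1.09169340e+00 -1.05588098e-01]
joint_vel [-6.92354989e-05  1.79363483e-03 -2.20684305e-04 -3.77358695e-04
  1.45649412e-04  1.08902866e-03]
joint_torque [-1.57931230e-03 -6.18452811e+01 -2.61600584e+01 -1.57232103e-04
  3.95708383e-03 -2.36639875e-05]
position [ 0.18335508 -0.59725404  0.23071609]
ee_rot [-3.10571216e+00 -4.65838222e-01  6.53746847e-05]
wrist_force [-0.35623922  0.36014456 -0.1829674 ]
moment [ 0.03096801 -0.04202111 -0.00934467]
gripper_width 1.001050920181226
scene {'fx': 437.75751158000577, 'fy': 437.75751158000577, 'cx': 327.71251598620233, 'cy': 199.3314210424115, 'world_from_camera': array([[-0.65432939,  0.55261832, -0.51620349, -0.10877784],
       [-0.75594698, -0.46001007,  0.4657627 ,  0.42611558],
       [ 0.0199302 ,  0.69498469,  0.71874826,  0.97413675],
       [ 0.        ,  0.        ,  0.        ,  1.        ]])}
top {'fx': 437.2425869941804, 'fy': 437.2425869941804, 'cx': 312.5406167866238, 'cy': 195.30591872923335, 'world_from_camera': array([[-0.01215489,  0.99924953, -0.0367781 ,  0.50552895],
       [-0.99991838, -0.01200178,  0.00438117, -0.14307687],
       [ 0.00393648,  0.03682835,  0.99931385,  1.32584861],
       [ 0.        ,  0.        ,  0.        ,  1.        ]])}
wrist {'fx': 316.96473770978855, 'fy': 316.96473770978855, 'cx': 321.36810399889384, 'cy': 206.34335769950147, 'world_from_camera': array([[ 0.29271151,  0.91622821,  0.27357967,  0.25195199],
       [-0.95619985,  0.2808771 ,  0.0824008 , -0.57596269],
       [-0.00134433, -0.2857165 ,  0.95831324,  0.37318278],
       [ 0.        ,  0.        ,  0.        ,  1.        ]])}
```

View pics/top0.png

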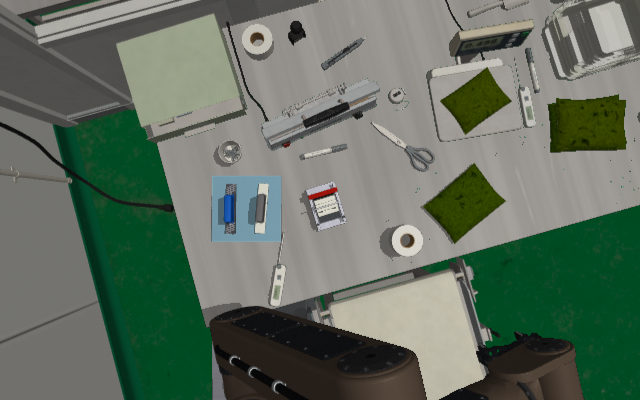

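View pics/scene0.png

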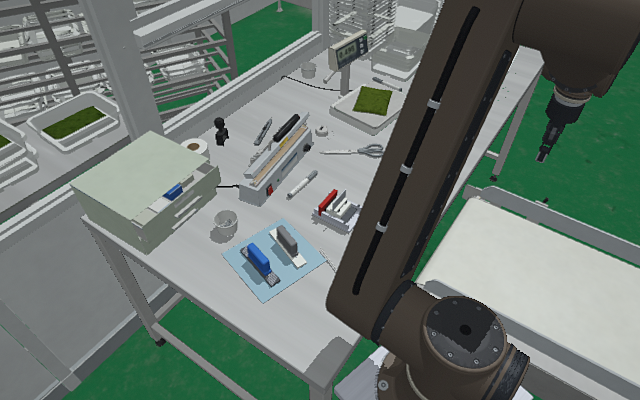

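View pics/wrist0.png

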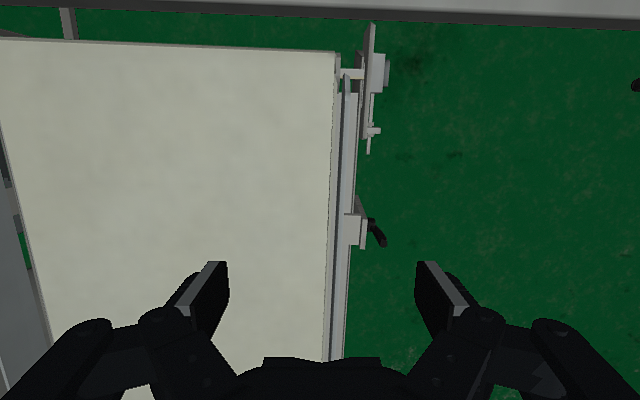

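The top view shows the blue-handled file near (230,208), the grey/white buffing block near (262,208) and the stand with its red stop near (325,205). I'll enlarge these.

```bash
python3 - <<'E'
import cv2
f=cv2.imread("pics/top0.png")
cv2.imwrite("pics/c1.png",cv2.resize(f[170:250,205:285],None,fx=7,fy=7,interpolation=cv2.INTER_CUBIC))
cv2.imwrite("pics/c2.png",cv2.resize(f[170:245,290:370],None,fx=7,fy=7,interpolation=cv2.INTER_CUBIC))
E
```

```text
(no output)
```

View pics/c1.png

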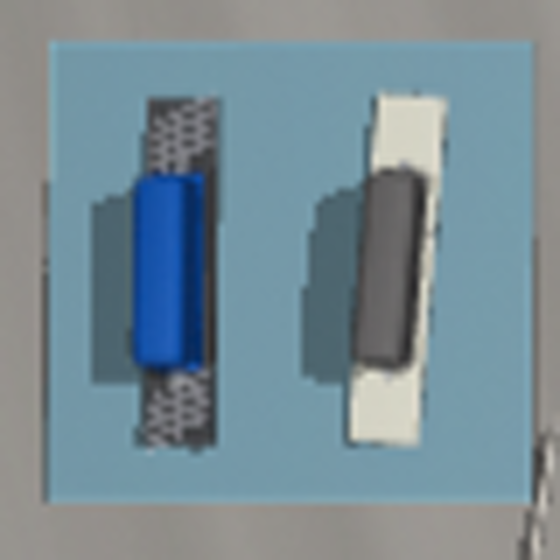

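View pics/c2.png

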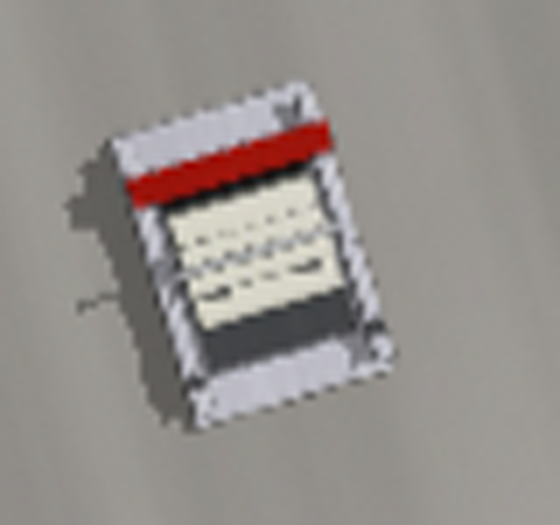

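Crop pixels (x7): the sole corners are (147,97), (220,97), (215,447) and (140,447). The stand base corners are (115,140), (310,80), (395,365) and (200,430), and the red wall runs (125,182)–(332,150). Now I'll convert these to positions.

```bash
cat > h.py <<'E'
import numpy as np, cv2
from bench import *
def p2w(cam,uv,z,p=None):
    p=p or camera_params(cam); T=np.array(p["world_from_camera"])
    uv=np.atleast_2d(uv).astype(float)
    d=np.c_[(uv[:,0]-p["cx"])/p["fx"],-(uv[:,1]-p["cy"])/p["fy"],-np.ones(len(uv))]@T[:3,:3].T
    o=T[:3,3]; return o+d*((z-o[2])/d[:,2])[:,None]
def w2p(cam,X,p=None):
    p=p or camera_params(cam); T=np.array(p["world_from_camera"])
    X=np.atleast_2d(X); c=(X-T[:3,3])@T[:3,:3]
    return np.c_[p["cx"]+p["fx"]*c[:,0]/-c[:,2],p["cy"]-p["fy"]*c[:,1]/-c[:,2]]
E
python3 - <<'E'
from h import *
np.set_printoptions(precision=4,suppress=True)
def c(l,off): return (np.array(l)-3)/7+np.array(off)   # resize centre conv
a=p2w("top",c([(147,97),(220,97),(215,447),(140,447)],(205,170)),.011); print("sole",a,a.mean(0))
d=a[0]+a[1]-a[2]-a[3]; print(np.degrees(np.arctan2(d[1],d[0])),np.linalg.norm(d)/2)
a=p2w("top",c([(135,175),(185,175),(183,365),(135,365)],(205,170)),.061); print("grip",a,a.mean(0))
m=p2w("top",c([(48,42),(535,42),(535,502),(48,502)],(205,170)),.003);print("mat",m,m.mean(0))
b=p2w("top",c([(379,93),(445,98),(418,443),(348,440)],(205,170)),.011);print("buff",b,b.mean(0))
s=p2w("top",c([(115,140),(310,80),(395,365),(200,430)],(290,170)),.01);print("stand",s,s.mean(0))
d=s[0]+s[1]-s[2]-s[3]; print(np.degrees(np.arctan2(d[1],d[0])),np.linalg.norm(d)/2, np.linalg.norm(s[0]-s[1]))
r=p2w("top",c([(125,182),(328,122),(332,150),(135,207)],(290,170)),.05);print("red",r,r.mean(0))
d=r[0]-r[1]+r[3]-r[2];print(np.degrees(np.arctan2(d[1],d[0]))-90,np.linalg.norm(d)/2)
e=p2w("top",c([(187,268),(328,232)],(290,170)),.08);print("edge",e,e.mean(0),np.linalg.norm(e[0]-e[1]))
d=e[0]-e[1];print(np.degrees(np.arctan2(d[1],d[0]))-90)
E
```

```text
sole [[0.5928 0.1125 0.011 ]
 [0.5925 0.0811 0.011 ]
 [0.4424 0.0841 0.011 ]
 [0.4428 0.1162 0.011 ]] [0.5176 0.0985 0.011 ]
-1.2820010357809268 0.15012726986494357
grip [[0.5573 0.1079 0.061 ]
 [0.557  0.0872 0.061 ]
 [0.4786 0.0885 0.061 ]
 [0.4789 0.1082 0.061 ]] [0.518  0.0979 0.061 ]
mat [[ 0.6177  0.1567  0.003 ]
 [ 0.6152 -0.054   0.003 ]
 [ 0.4166 -0.0521  0.003 ]
 [ 0.4192  0.1574  0.003 ]] [0.5172 0.052  0.003 ]
buff [[ 0.5934  0.0128  0.011 ]
 [ 0.5909 -0.0156  0.011 ]
 [ 0.443  -0.0028  0.011 ]
 [ 0.4446  0.0272  0.011 ]] [0.518  0.0054 0.011 ]
stand [[ 0.5715 -0.1294  0.01  ]
 [ 0.5964 -0.2137  0.01  ]
 [ 0.4733 -0.2484  0.01  ]
 [ 0.4465 -0.1644  0.01  ]] [ 0.5219 -0.189   0.01  ]
15.720285034767018 0.1288153204404747 0.08789178124781863
red [[ 0.5519 -0.1337  0.05  ]
 [ 0.5759 -0.2188  0.05  ]
 [ 0.5642 -0.2203  0.05  ]
 [ 0.5414 -0.1378  0.05  ]] [ 0.5584 -0.1776  0.05  ]
15.624517085130336 0.0869832359726124
edge [[ 0.5155 -0.1588  0.08  ]
 [ 0.5294 -0.2164  0.08  ]] [ 0.5225 -0.1876  0.08  ] 0.059257101196349964
13.621122582965157
```

Sizes agree: the sole is 150 x 31 mm, the base 129 x 88 mm, and the red wall lies 38 mm from the stand's origin. The file is at (0.518, 0.098) with yaw -1.3°. The stand is at (0.522, -0.189) with yaw +15.7°. I'll write a move helper and go over the stand towards the file.

```bash
cat >> h.py <<'E'
from scipy.spatial.transform import Rotation as R
FILE=np.array([.518,.098]); FY=-1.3; ST=np.array([.522,-.189]); SY=15.7
def delta(pos,yaw):
    """shift (cm) & turn (deg) in tool axes from measured pose to pos, tool down, tool x at yaw(deg)"""
    o=get_obs(); r=R.from_rotvec(o["ee_rot"])
    g=R.from_euler("z",yaw,degrees=True)*R.from_euler("x",180,degrees=True)
    t=r.inv().apply(np.array(pos)-o["position"])*100; a=(r.inv()*g).as_rotvec(degrees=True)
    print("t",round(o["time_s"],2),"pos",o["position"].round(4),"F",o["wrist_force"].round(2),"w",round(o["gripper_width"],3),"-> d",t.round(2),a.round(2))
def stand(x,y,z):
    a=np.radians(SY); return np.r_[ST+np.array([[np.cos(a),-np.sin(a)],[np.sin(a),np.cos(a)]])@[x,y],z]
E
python3 -c "
from h import *
delta([.52,-.25,.24],-1.3)"
```

```text
t 0.15 pos [ 0.1834 -0.5973  0.2309] F [-0.31 -0.55  0.14] w 0.998 -> d [ 42.37 -23.33  -0.89] [-0.05  0.   18.36]
```

jog_arm(rows=[[[5,42.3,-23.3,-1,0,0,18.4],[5,42.3,-23.3,-1,0,0,18.4],[5,42.3,-23.3,-1,0,0,18.4],[5,42.3,-23.3,-1,0,0,18.4],[5,42.3,-23.3,-1,0,0,18.4]]], force=110)

```text
time_s: 0.57
position: [0.3288, -0.4467, 0.2355]
ee_rot: [-3.141, 0.038, 0.0]
wrist_force: [0.5, -0.3, -0.3]
gripper_width: 0.585
```

```bash
python3 -c "
from h import *
delta([.53,-.15,.24],-1.3)"
```

```text
t 0.57 pos [ 0.3288 -0.4467  0.2355] F [ 0.48 -0.32 -0.34] w 0.585 -> d [ 19.39 -30.15  -0.44] [-0.01  0.   -0.1 ]
```

jog_arm(rows=[[[5,19.5,-30,0,0,0,0],[5,19.5,-30,0,0,0,0],[5,19.5,-30,0,0,0,0],[5,19.5,-30,0,0,0,0],[5,19.5,-30,0,0,0,0]]])

```text
time_s: 0.98
position: [0.4463, -0.2745, 0.2356]
ee_rot: [3.141, -0.037, -0.0]
wrist_force: [-0.0, -0.8, 0.1]
gripper_width: 0.588
```

```bash
python3 -c "
from h import *
delta([.518,.098,.20],-1.3)"
```

```text
t 0.98 pos [ 0.4463 -0.2745  0.2356] F [-0.05 -0.78  0.09] w 0.588 -> d [  6.3  -37.41   3.56] [ 0.01  0.   -0.05]
```

jog_arm(rows=[[[5,6.3,-37.4,2,0,0,0],[5,6.3,-37.4,2,0,0,0],[5,6.3,-37.4,2,0,0,0],[5,6.3,-37.4,2,0,0,0],[5,6.3,-37.4,2,0,0,0]]])

```text
time_s: 1.4
position: [0.4848, -0.07, 0.2245]
ee_rot: [3.141, -0.037, 0.0]
wrist_force: [1.9, -0.8, 0.4]
gripper_width: 0.588
```

```bash
python3 -c "
from h import *
delta([.518,.098,.20],-1.3)"
```

```text
t 1.4 pos [ 0.4848 -0.07    0.2245] F [ 1.88 -0.8   0.41] w 0.588 -> d [  2.93 -16.88   2.45] [ 0.01 -0.   -0.05]
```

jog_arm(rows=[[[5,2.9,-16.7,2.4,0,0,0],[5,2.9,-16.7,2.4,0,0,0],[5,2.9,-16.7,2.4,0,0,0],[5,2.9,-16.7,2.4,0,0,0],[5,2.9,-16.7,2.4,0,0,0]]])

```text
time_s: 1.82
position: [0.5179, 0.0993, 0.1996]
ee_rot: [-3.141, 0.031, 0.001]
wrist_force: [-0.2, 0.2, -0.5]
gripper_width: 0.589
```

jog_arm(rows=[[[5,0,0,0,0,0,0],[5,0,0,0,0,0,0]]])

```text
time_s: 1.98
position: [0.5176, 0.0942, 0.2004]
ee_rot: [3.141, -0.035, -0.001]
wrist_force: [-0.1, -0.9, 0.1]
gripper_width: 0.59
```

```bash
python3 - <<'E'
from h import *
delta([.518,.098,.20],-1.3)
f=grab_frame("wrist"); cv2.imwrite("pics/w1.png",f[:,:,::-1])
f=grab_frame("top"); cv2.imwrite("pics/t1.png",cv2.resize(f[130:260,180:380,::-1],None,fx=4,fy=4,interpolation=cv2.INTER_CUBIC))
delta([.518,.098,.20],-1.3)
import json
p=camera_params("wrist"); json.dump({k:np.array(v).tolist() for k,v in p.items()},open("w1.json","w"))
# predicted sole corners & grip top corners
a=np.radians(FY); M=np.array([[np.cos(a),-np.sin(a)],[np.sin(a),np.cos(a)]])
for hx,hy,z in((.075,.015,.011),(.04,.011,.061)):
    P=np.array([[hx,hy],[hx,-hy],[-hx,-hy],[-hx,hy]])@M.T+FILE
    print(w2p("wrist",np.c_[P,np.full(4,z)],p).round(1).tolist())
E
```

```text
t 1.98 pos [0.5176 0.0942 0.2004] F [-0.09 -0.91  0.06] w 0.59 -> d [ 0.04 -0.38  0.04] [0.02 0.03 0.03]
t 2.08 pos [0.5177 0.0931 0.2008] F [-0.22  0.14 -0.24] w 0.584 -> d [ 0.02 -0.49  0.07] [ 0.01 -0.   -0.1 ]
[[301.5, 108.2], [331.5, 108.1], [330.6, 246.3], [304.2, 246.4]]
[[303.5, 149.2], [328.4, 149.1], [328.1, 233.8], [305.0, 233.9]]
```

View pics/w1.png

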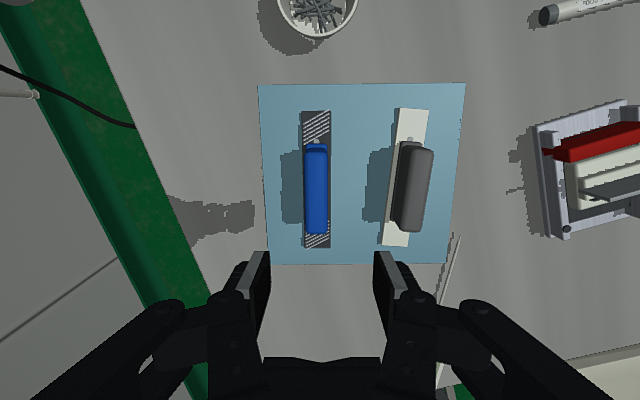

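The wrist view shows the sole corners at (302,111), (331,111), (330,248) and (302,247), about 2 px from prediction. The buffing block, pixels (383–432, 108–245), is clear to the right. Now I'll centre and descend.

jog_arm(rows=[[[5,0,-0.5,4,0,0,0],[5,0,-0.5,8,0,0,0],[5,0,-0.5,11,0,0,0],[5,0,-0.5,11,0,0,0],[5,0,-0.5,11,0,0,0]]])

```text
time_s: 2.5
position: [0.5177, 0.098, 0.0904]
ee_rot: [3.141, -0.04, -0.004]
wrist_force: [0.3, -0.4, 0.8]
gripper_width: 0.587
```

```bash
python3 - <<'E'
from h import *
delta([.518,.098,.019],-1.3)
p=camera_params("wrist")
f=grab_frame("wrist"); cv2.imwrite("pics/w2.png",f[:,:,::-1])
for x,y,z in((.518,.098,.061),):
    print(w2p("wrist",[[.558,.098,.061],[.478,.098,.061]],p).round(1).tolist())
E
```

```text
t 2.5 pos [0.5177 0.098  0.0904] F [ 0.29 -0.41  0.75] w 0.587 -> d [0.05 0.   7.14] [ 0.02  0.14 -0.14]
[[319.8, 171.6], [323.3, 299.2]]
```

View pics/w2.png

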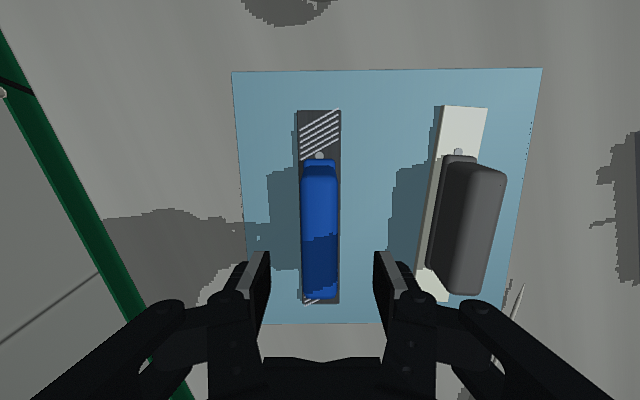

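The wrist view shows the grip top running from about (320,172) to (320,298), as predicted, and centred between the pads at columns 270 and 374. I'll descend and grip.

jog_arm(rows=[[[5,0,0,3,0,0,0],[5,0,0,5.5,0,0,0],[5,0,0,7.1,0,0,0],[5,0,0,7.1,0,0,0],[5,0,0,7.1,0,0,0]]])

```text
time_s: 2.97
position: [0.5188, 0.0989, 0.0212]
ee_rot: [-3.141, 0.038, -0.003]
wrist_force: [-0.2, 0.1, 0.3]
gripper_width: 0.587
```

```bash
python3 -c "
from h import *
delta([.518,.098,.019],-1.3)"
```

```text
t 2.97 pos [0.5188 0.0989 0.0212] F [-0.17  0.14  0.32] w 0.587 -> d [-0.08  0.09  0.22] [-0.   -0.09 -0.07]
```

jog_arm(rows=[[[1.5,0,0,0,0,0,0],[1,0,0,0,0,0,0],[1,0,0,0,0,0,0],[1,0,0,0,0,0,0],[1,0,0,0,0,0,0]]], force=110)

```text
time_s: 3.38
position: [0.5188, 0.0992, 0.0215]
ee_rot: [-3.141, 0.036, -0.005]
wrist_force: [-1.3, -1.9, 12.0]
gripper_width: 0.245
```

jog_arm(rows=[[[1,0,0,0,0,0,0],[1,0,0,0,0,0,0],[1,0,0,0,0,0,0]]])

```text
time_s: 3.63
position: [0.5188, 0.0992, 0.0215]
ee_rot: [-3.141, 0.036, -0.005]
wrist_force: [-2.3, -1.1, 12.5]
gripper_width: 0.242
```

```bash
python3 -c "
from h import *
delta([.518,.098,.019],-1.3)"
```

```text
t 3.63 pos [0.5188 0.0992 0.0215] F [-2.28 -1.09 12.45] w 0.242 -> d [-0.08  0.13  0.25] [-0.   -0.17 -0.02]
```

The grip holds at about 21 mm opening, with the TCP 18.5 mm above the underside. Now I'll lift.

jog_arm(rows=[[[1,0,0,-3,0,0,0],[1,0,0,-7,0,0,0],[1,0,0,-11,0,0,0],[1,0,0,-15,0,0,0],[1,0,0,-15,0,0,0]]])

```text
time_s: 4.05
position: [0.5203, 0.0995, 0.1773]
ee_rot: [-3.141, 0.036, -0.018]
wrist_force: [1.4, -0.2, -2.0]
gripper_width: 0.243
```

jog_arm(rows=[[[1,0,0,0,0,0,0],[1,0,0,0,0,0,0]]])

```text
time_s: 4.22
position: [0.5174, 0.0992, 0.1696]
ee_rot: [3.141, -0.037, 0.0]
wrist_force: [-0.2, -0.3, -2.8]
gripper_width: 0.246
```

```bash
python3 - <<'E'
from h import *
delta(stand(-.04,0,.17),15.7); o=get_obs(); print(o["position"],R.from_rotvec(o["ee_rot"]).as_matrix()[:,0])
p=camera_params("wrist")
f=grab_frame("wrist"); cv2.imwrite("pics/w3.png",f[:,:,::-1])
f=grab_frame("scene"); cv2.imwrite("pics/s3.png",f[:,:,::-1])
T=o["position"]
zu=T[2]-.0185
print(w2p("wrist",[[T[0]+.075,T[1]+.015,zu],[T[0]+.075,T[1]-.015,zu]],p).round(1).tolist())
E
```

```text
t 4.22 pos [0.5174 0.0992 0.1696] F [-0.2  -0.3  -2.76] w 0.246 -> d [-2.69 29.97 -0.04] [ 1.000e-02 -1.000e-02 -1.704e+01]
[0.51738187 0.0992103  0.16960475] [ 9.99728445e-01 -2.33027053e-02  1.41090909e-04]
[[287.0, 105.6], [349.0, 104.1]]
```

View pics/w3.png

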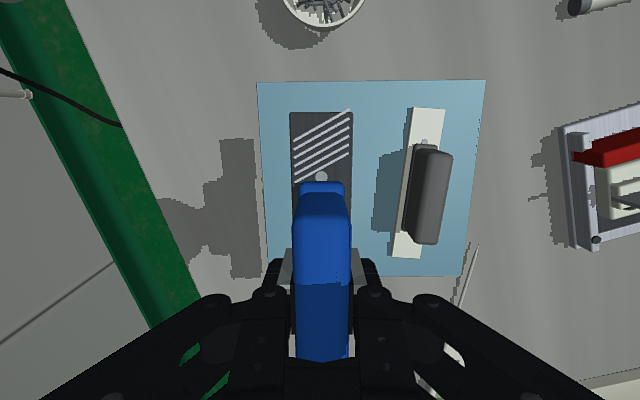

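View pics/s3.png

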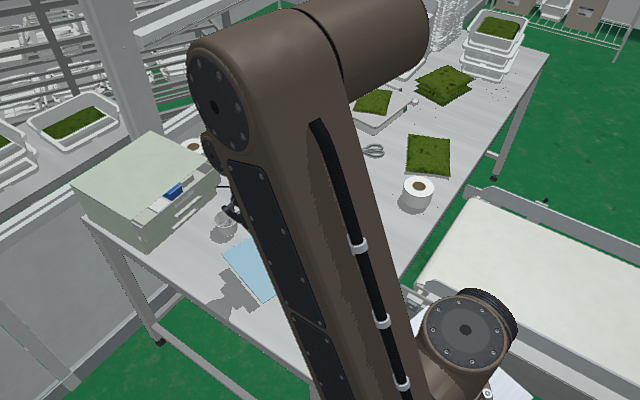

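The wrist view shows the file held straight, with the sole's front edge at (289,112)–(353,112). I'll check how far its middle is offset from the TCP.

```bash
python3 - <<'E'
from h import *
p=camera_params("wrist");o=get_obs();T=o["position"];r=R.from_rotvec(o["ee_rot"])
print("uv sole-top front edge ->")
a=p2w("wrist",[(289,112),(353,112)],T[2]-.0185+.008,p); print(r.inv().apply(a-T).round(4), np.linalg.norm(a[0]-a[1]))
a=p2w("wrist",[(289.5,112),(352.5,112)],T[2]-.0185,p); print(r.inv().apply(a-T).round(4), np.linalg.norm(a[0]-a[1]))
E
```

```text
uv sole-top front edge ->
[[ 0.0717 -0.0151  0.0103]
 [ 0.0716  0.0145  0.0103]] 0.02955145916149352
[[ 0.0716 -0.0156  0.0183]
 [ 0.0716  0.015   0.0183]] 0.03061373201024928
```

The file's middle sits 3 mm behind the TCP along tool x, with no lateral offset. I'll carry it over to the stand.

jog_arm(rows=[[[1,-0.4,4,0,0,0,-2.5],[1,-0.8,8,0,0,0,-5],[1,-1.2,12,0,0,0,-7.5],[1,-1.6,16,0,0,0,-10],[1,-2,20,0,0,0,-12.5]]])

```text
time_s: 4.73
position: [0.4922, -0.1018, 0.1682]
ee_rot: [-3.125, -0.31, 0.004]
wrist_force: [1.5, 0.2, -2.9]
gripper_width: 0.246
```

```bash
python3 -c "
from h import *
delta(stand(-.044,0,.15),15.7)"
```

```text
t 4.73 pos [ 0.4922 -0.1018  0.1682] F [ 1.49  0.25 -2.91] w 0.246 -> d [-3.17  9.48  1.82] [-0.08  0.13 -4.39]
```

jog_arm(rows=[[[1,-1.1,3.2,0,0,0,-1.5],[1,-2.2,6.4,0,0,0,-3],[1,-3.2,9.3,0,0,0,-4.4],[1,-3.2,9.3,0,0,0,-4.4],[1,-3.2,9.3,0,0,0,-4.4]]])

```text
time_s: 5.15
position: [0.479, -0.1989, 0.1681]
ee_rot: [-3.112, -0.42, 0.004]
wrist_force: [0.5, 0.5, -1.6]
gripper_width: 0.241
```

```bash
python3 - <<'E'
from h import *
delta(stand(-.042,0,.105),15.7)
p=camera_params("wrist");o=get_obs();T=o["position"];r=R.from_rotvec(o["ee_rot"])
f=grab_frame("wrist"); cv2.imwrite("pics/w4.png",f[:,:,::-1])
f=grab_frame("top"); cv2.imwrite("pics/t4.png",cv2.resize(f[130:260,220:420,::-1],None,fx=4,fy=4,interpolation=cv2.INTER_CUBIC))
print(w2p("wrist",[stand(0,.035,.08),stand(0,-.035,.08),stand(.031,.043,.05),stand(.031,-.043,.05)],p).round(1).tolist())
E
```

```text
t 5.15 pos [ 0.479  -0.1989  0.1681] F [ 0.54  0.49 -1.62] w 0.241 -> d [0.22 0.22 6.31] [-0.11  0.11 -0.31]
[[276.4, 152.0], [373.4, 151.5], [269.6, 107.6], [379.3, 106.9]]
```

View pics/w4.png

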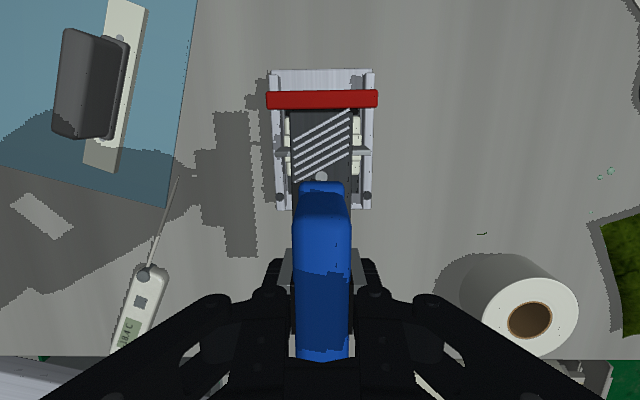

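View pics/t4.png

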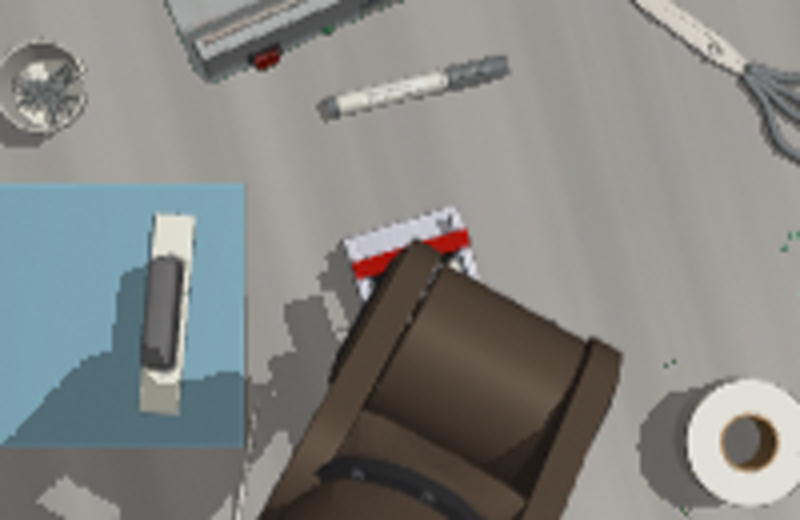

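The wrist view shows the blade edge from (274,152) to (373,152) and the wall front at row 107, both within 2 px of prediction. So stand pose and yaw are confirmed. I'll descend to 6 mm above the edge.

jog_arm(rows=[[[1,0.1,0.2,3,0,0,0],[1,0.1,0.2,5,0,0,0],[1,0.1,0.2,6.3,0,0,-0.3],[1,0.1,0.2,6.3,0,0,-0.3],[1,0.1,0.2,6.3,0,0,-0.3]]])

```text
time_s: 5.67
position: [0.4813, -0.1983, 0.1062]
ee_rot: [-3.11, -0.435, 0.002]
wrist_force: [0.2, 0.2, -1.6]
gripper_width: 0.24
```

```bash
python3 - <<'E'
from h import *
delta(stand(-.042,0,.0955),15.7)
E
```

```text
t 5.67 pos [ 0.4813 -0.1983  0.1062] F [ 0.2   0.22 -1.6 ] w 0.24 -> d [-0.03  0.21  1.07] [-0.07  0.07  0.23]
```

jog_arm(rows=[[[1,0.1,0.2,0.4,0,0,0],[1,0.2,0.2,0.7,0,0,0],[1,0.35,0.2,0.95,0,0,0],[1,0.5,0.2,1.05,0,0,0],[1,0.7,0.2,1.05,0,0,0]]])

```text
time_s: 6.08
position: [0.4885, -0.1994, 0.0965]
ee_rot: [3.111, 0.433, -0.0]
wrist_force: [-3.2, -1.2, 4.1]
gripper_width: 0.241
```

```bash
python3 - <<'E'
from h import *
delta(stand(.045,0,.0955),15.7)
E
```

```text
t 6.08 pos [ 0.4885 -0.1994  0.0965] F [-3.18 -1.2   4.08] w 0.241 -> d [ 8.   -0.08  0.09] [0.02 0.01 0.16]
```

It now bears on the edge with about 6.4 N down, friction opposing the forward motion, and file x ≈ -38 mm. I'll stroke forward.

jog_arm(rows=[[[1,0.8,0,0.05,0,0,0],[1,1.6,0,0.05,0,0,0],[1,2.4,0,0.05,0,0,0],[1,3.2,0,0.05,0,0,0],[1,4,0,0.05,0,0,0]]])

```text
time_s: 6.5
position: [0.5278, -0.1882, 0.0958]
ee_rot: [3.111, 0.434, -0.0]
wrist_force: [-4.4, -1.6, 5.2]
gripper_width: 0.244
```

```bash
python3 - <<'E'
from h import *
delta(stand(.043,0,.0955),15.7)
E
```

```text
t 6.5 pos [ 0.5278 -0.1882  0.0958] F [-4.42 -1.63  5.2 ] w 0.244 -> d [ 3.72 -0.07  0.03] [0.01 0.   0.17]
```

jog_arm(rows=[[[1,0.8,0,0,0,0,0],[1,1.6,0,0,0,0,0],[1,2.4,0,0,0,0,0],[1,3.2,0,0,0,0,0],[1,4,0,0,0,0,0]]])

```text
time_s: 6.92
position: [0.5663, -0.1772, 0.0956]
ee_rot: [-3.112, -0.434, 0.0]
wrist_force: [-3.7, -1.4, 5.3]
gripper_width: 0.244
```

```bash
python3 - <<'E'
from h import *
delta(stand(.043,0,.0955),15.7)
E
```

```text
t 6.92 pos [ 0.5663 -0.1772  0.0956] F [-3.72 -1.44  5.26] w 0.244 -> d [-0.28 -0.06  0.01] [-0.    0.02  0.17]
```

The first stroke ends at file x ≈ +43 mm, still bearing with 7–8 N. I'll lift while drifting forward, then carry it back.

jog_arm(rows=[[[1,0.4,0,-0.3,0,0,0],[1,0.7,0,-1.2,0,0,0],[1,0.8,0,-2.5,0,0,0],[1,0.8,0,-4,0,0,0],[1,0.8,0,-4,0,0,0]]])

```text
time_s: 7.33
position: [0.5747, -0.1755, 0.1384]
ee_rot: [3.109, 0.433, 0.007]
wrist_force: [0.0, -0.4, -3.2]
gripper_width: 0.243
```

```bash
python3 - <<'E'
from h import *
delta(stand(-.044,0,.135),15.7)
E
```

```text
t 7.33 pos [ 0.5747 -0.1755  0.1384] F [ 0.02 -0.44 -3.19] w 0.243 -> d [-9.84 -0.16  0.3 ] [ 0.15 -0.22  0.16]
```

jog_arm(rows=[[[1,-2.5,0,0,0,0,0],[1,-5.5,0,0,0,0,0],[1,-8.5,0,0,0,0,0],[1,-9.9,0,0,0,0,0],[1,-9.9,0,0,0,0,0]]])

```text
time_s: 7.75
position: [0.4757, -0.2027, 0.1354]
ee_rot: [-3.111, -0.43, 0.001]
wrist_force: [0.4, -0.1, -2.5]
gripper_width: 0.247
```

jog_arm(rows=[[[1,0,0,0,0,0,0],[1,0,0,0,0,0,0]]])

```text
time_s: 7.92
position: [0.4789, -0.2025, 0.1356]
ee_rot: [3.111, 0.433, 0.001]
wrist_force: [0.4, -0.1, -3.2]
gripper_width: 0.242
```

```bash
python3 - <<'E'
from h import *
delta(stand(-.044,0,.105),15.7)
p=camera_params("wrist");o=get_obs();T=o["position"];r=R.from_rotvec(o["ee_rot"])
f=grab_frame("wrist"); cv2.imwrite("pics/w5.png",f[:,:,::-1])
print(w2p("wrist",[stand(0,.035,.08),stand(0,-.035,.08),stand(.031,.043,.05),stand(.031,-.043,.05)],p).round(1).tolist())
E
```

```text
t 7.92 pos [ 0.4789 -0.2025  0.1356] F [ 0.35 -0.12 -3.19] w 0.242 -> d [ 0.11 -0.13  3.06] [ 0.04 -0.05  0.15]
[[264.0, 156.5], [376.3, 156.7], [257.6, 105.2], [383.0, 105.4]]
```

View pics/w5.png

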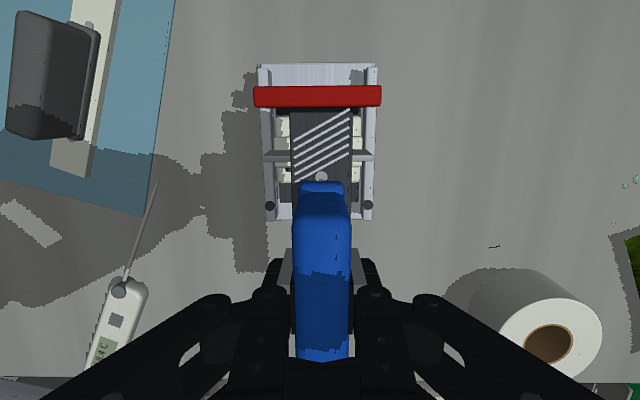

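The wrist view shows the blade edge at row 156 as predicted, so the carriage is at the stop. The file's front edge is still at row ~111, so it has not slipped. Second stroke.

jog_arm(rows=[[[1,0,-0.1,1.5,0,0,0],[1,0,-0.1,2.5,0,0,0],[1,0,-0.1,3,0,0,0],[1,0,-0.1,3,0,0,0],[1,0,-0.1,3,0,0,0]]])

```text
time_s: 8.38
position: [0.478, -0.2013, 0.1053]
ee_rot: [-3.111, -0.434, 0.001]
wrist_force: [-0.4, 0.6, -2.0]
gripper_width: 0.244
```

```bash
python3 - <<'E'
from h import *
delta(stand(-.044,0,.0955),15.7)
E
```

```text
t 8.38 pos [ 0.478  -0.2013  0.1053] F [-0.39  0.64 -2.03] w 0.244 -> d [0.17 0.01 0.98] [-0.03  0.03  0.18]
```

jog_arm(rows=[[[1,0.15,0,0.35,0,0,0],[1,0.3,0,0.65,0,0,0],[1,0.45,0,0.9,0,0,0],[1,0.6,0,1,0,0,0],[1,0.8,0,1,0,0,0]]])

```text
time_s: 8.8
position: [0.4854, -0.1993, 0.0957]
ee_rot: [3.111, 0.433, -0.001]
wrist_force: [-4.4, -1.5, 5.7]
gripper_width: 0.24
```

```bash
python3 - <<'E'
from h import *
delta(stand(.045,0,.0955),15.7)
E
```

```text
t 8.8 pos [ 0.4854 -0.1993  0.0957] F [-4.42 -1.54  5.67] w 0.24 -> d [8.31 0.02 0.02] [0.   0.02 0.16]
```

File x is about -41 mm, bearing with about 8 N. I'll stroke forward.

jog_arm(rows=[[[1,0.8,0,0,0,0,0],[1,1.6,0,0,0,0,0],[1,2.4,0,0,0,0,0],[1,3.2,0,0,0,0,0],[1,4,0,0,0,0,0]]])

```text
time_s: 9.22
position: [0.5246, -0.188, 0.0957]
ee_rot: [3.111, 0.434, -0.0]
wrist_force: [-3.4, -2.0, 6.0]
gripper_width: 0.245
```

```bash
python3 - <<'E'
from h import *
delta(stand(.045,0,.0955),15.7)
E
```

```text
t 9.22 pos [ 0.5246 -0.188   0.0957] F [-3.44 -1.95  6.04] w 0.245 -> d [4.22 0.04 0.02] [0.   0.01 0.17]
```

jog_arm(rows=[[[1,0.8,0,0,0,0,0],[1,1.7,0,0,0,0,0],[1,2.6,0,0,0,0,0],[1,3.5,0,0,0,0,0],[1,4.3,0,0,0,0,0]]])

```text
time_s: 9.63
position: [0.5662, -0.1762, 0.0956]
ee_rot: [3.111, 0.434, -0.0]
wrist_force: [-3.8, -1.0, 4.7]
gripper_width: 0.24
```

```bash
python3 - <<'E'
from h import *
delta(stand(.045,0,.0955),15.7)
E
```

```text
t 9.63 pos [ 0.5662 -0.1762  0.0956] F [-3.77 -0.98  4.69] w 0.24 -> d [-0.1   0.04  0.01] [0.   0.01 0.18]
```

The second stroke ends at file x ≈ +43 mm, still bearing. I'll lift forward and up, then return over the mat.

jog_arm(rows=[[[1,0.4,0,-0.3,0,0,0],[1,0.7,0,-1.2,0,0,0],[1,0.8,0,-3,0,0,0],[1,0.8,0,-5.5,0,0,0],[1,0.8,0,-7,0,0,0]]])

```text
time_s: 10.05
position: [0.5738, -0.1743, 0.1679]
ee_rot: [3.111, 0.433, 0.003]
wrist_force: [1.1, -0.6, -1.2]
gripper_width: 0.243
```

```bash
python3 - <<'E'
from h import *
delta([.52,.099,.165],-1.3)
E
```

```text
t 10.05 pos [ 0.5738 -0.1743  0.1679] F [ 1.14 -0.64 -1.23] w 0.243 -> d [  2.29 -27.76   0.26] [ 0.04 -0.13 17.16]
```

jog_arm(rows=[[[1,0.4,-4,0,0,0,3],[1,0.8,-8,0,0,0,6],[1,1.2,-12,0,0,0,9],[1,1.6,-16,0,0,0,12],[1,2,-20,0,0,0,14]]])

```text
time_s: 10.47
position: [0.5373, 0.0253, 0.1662]
ee_rot: [-3.141, -0.045, -0.002]
wrist_force: [1.6, 0.5, -2.3]
gripper_width: 0.243
```

```bash
python3 - <<'E'
from h import *
delta([.52,.099,.165],-1.3)
E
```

```text
t 10.47 pos [0.5373 0.0253 0.1662] F [ 1.58  0.47 -2.3 ] w 0.243 -> d [-1.51 -7.42  0.12] [-0.02 -0.08  2.95]
```

jog_arm(rows=[[[1,-0.6,-3.5,0,0,0,1.5],[1,-1.2,-6,0,0,0,3],[1,-1.5,-7.3,0,0,0,3],[1,-1.5,-7.3,0,0,0,3],[1,-1.5,-7.3,0,0,0,3]]])

```text
time_s: 10.88
position: [0.5205, 0.0961, 0.1659]
ee_rot: [3.141, -0.028, 0.001]
wrist_force: [0.3, -0.7, -2.4]
gripper_width: 0.242
```

jog_arm(rows=[[[1,0,0,0,0,0,0],[1,0,0,0,0,0,0],[1,0,0,0,0,0,0]]])

```text
time_s: 11.13
position: [0.5205, 0.0949, 0.1656]
ee_rot: [3.141, -0.033, 0.0]
wrist_force: [-0.5, 0.2, -2.0]
gripper_width: 0.242
```

```bash
python3 - <<'E'
from h import *
delta([.52,.099,.0215],-1.3)
f=grab_frame("wrist"); cv2.imwrite("pics/w6.png",f[:,:,::-1])
f=grab_frame("top"); cv2.imwrite("pics/t6.png",cv2.resize(f[130:260,200:400,::-1],None,fx=4,fy=4,interpolation=cv2.INTER_CUBIC))
E
```

```text
t 11.13 pos [0.5205 0.0949 0.1656] F [-0.5   0.18 -2.02] w 0.242 -> d [-0.06 -0.41 14.41] [ 0.01 -0.    0.08]
```

View pics/w6.png

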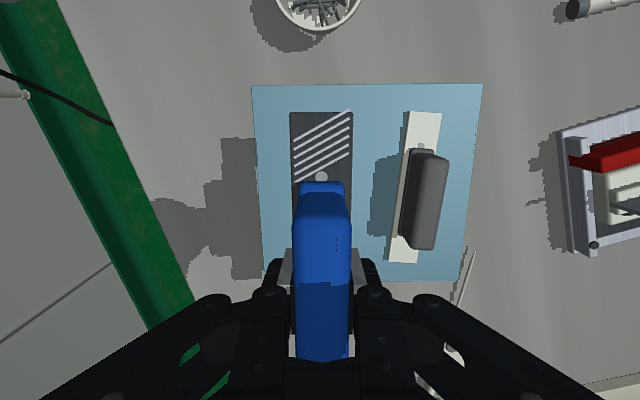

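View pics/t6.png

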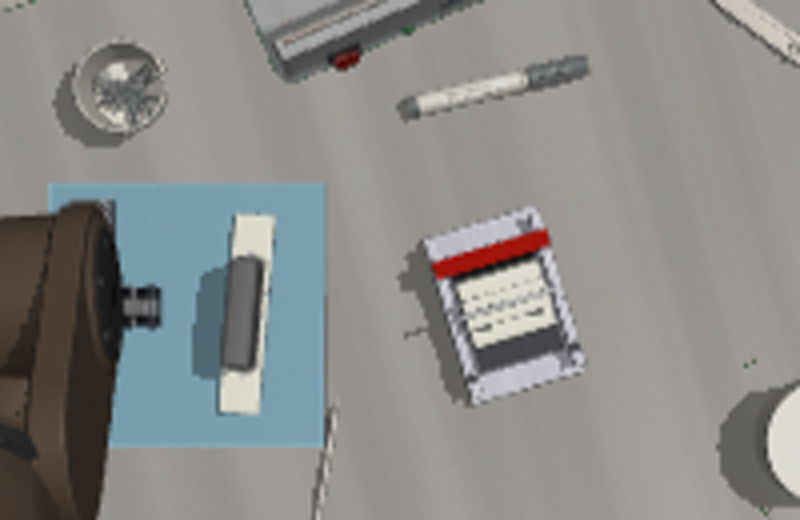

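The wrist view shows the file level over the mat, front edge at (289,112)–(353,112). The top view shows the carriage against the red stop and the block undisturbed. I'll lower the file.

jog_arm(rows=[[[1,0,-0.4,4,0,0,0],[1,0,-0.4,8,0,0,0],[1,0,-0.4,11.5,0,0,0],[1,0,-0.4,13.2,0,0,0],[1,0,-0.4,13.8,0,0,0]]])

```text
time_s: 11.65
position: [0.5191, 0.0995, 0.0247]
ee_rot: [3.141, -0.032, -0.007]
wrist_force: [0.5, 0.2, -1.7]
gripper_width: 0.241
```

jog_arm(rows=[[[1,0,0,0,0,0,0],[1,0,0,0.3,0,0,0],[1,0,0,0.55,0,0,0],[1,0,0,0.55,0,0,0]]])

```text
time_s: 11.98
position: [0.5208, 0.1, 0.0229]
ee_rot: [-3.141, 0.031, -0.003]
wrist_force: [0.2, 0.4, -2.0]
gripper_width: 0.244
```

```bash
python3 - <<'E'
from h import *
delta([.52,.099,.0215],-1.3)
E
```

```text
t 11.98 pos [0.5208 0.1    0.0229] F [ 0.2   0.39 -1.99] w 0.244 -> d [-0.08  0.1   0.14] [-0.   -0.1   0.16]
```

jog_arm(rows=[[[1,0,0,0.15,0,0,0],[1,0,0,0.15,0,0,0],[1,0,0,0.15,0,0,0]]])

```text
time_s: 12.23
position: [0.5208, 0.1, 0.0216]
ee_rot: [-3.141, 0.031, -0.003]
wrist_force: [-1.1, 0.1, 6.2]
gripper_width: 0.246
```

It has touched down, with force up by 8 N. I'll open.

jog_arm(rows=[[[5,0,0,0,0,0,0],[5,0,0,0,0,0,0],[5,0,0,0,0,0,0],[5,0,0,0,0,0,0],[5,0,0,0,0,0,0]]])

```text
time_s: 12.65
position: [0.5203, 0.1, 0.0206]
ee_rot: [3.141, -0.031, 0.0]
wrist_force: [-0.6, -0.1, -0.3]
gripper_width: 0.585
```

jog_arm(rows=[[[5,0,0,-1,0,0,0],[5,0,0,-4,0,0,0],[5,0,0,-8,0,0,0],[5,0,0,-12,0,0,0],[5,0,0,-15,0,0,0]]])

```text
time_s: 13.07
position: [0.5203, 0.1, 0.1742]
ee_rot: [-3.141, 0.031, -0.003]
wrist_force: [0.8, 0.1, 0.0]
gripper_width: 0.589
```

jog_arm(rows=[[[5,0,0,-1,0,0,0],[5,0,0,-1,0,0,0],[5,0,0,-1,0,0,0]]])

```text
time_s: 13.32
position: [0.52, 0.1, 0.1806]
ee_rot: [3.141, -0.031, 0.001]
wrist_force: [0.1, -0.3, -1.4]
gripper_width: 0.586
```

```bash
python3 - <<'E'
from h import *
delta([.52,.099,.2],-1.3)
f=grab_frame("wrist"); cv2.imwrite("pics/w7.png",f[:,:,::-1])
f=grab_frame("top"); cv2.imwrite("pics/t7.png",cv2.resize(f[130:260,200:400,::-1],None,fx=4,fy=4,interpolation=cv2.INTER_CUBIC))
E
```

```text
t 13.32 pos [0.52   0.1    0.1806] F [ 0.07 -0.27 -1.39] w 0.586 -> d [ 0.01  0.1  -1.94] [ 0.   -0.02  0.16]
```

View pics/w7.png

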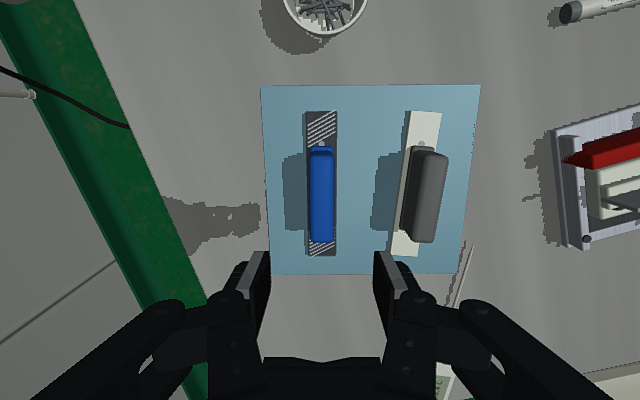

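View pics/t7.png

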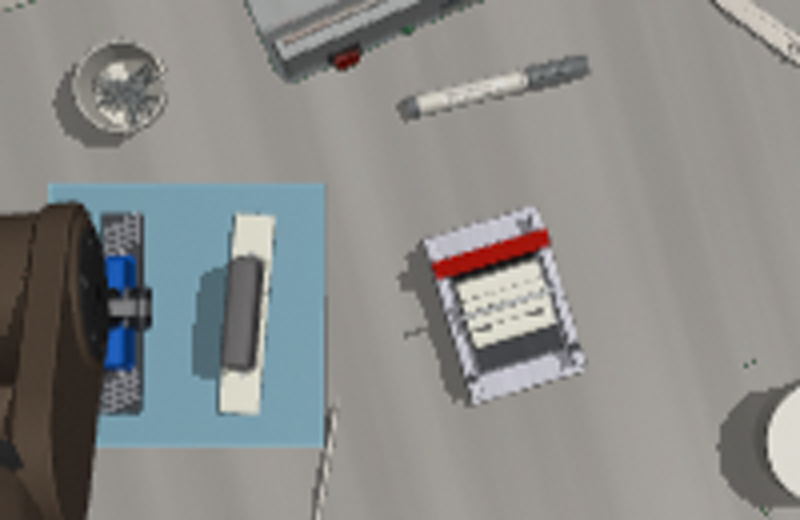

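The wrist view shows the file flat on the mat, sole (303–337, 111–256), released, with the fingers clear. The top view shows the carriage at the stop and the block and bystanders unmoved. I'll hand it in.

```bash
python3 -c "
from bench import *
print(job_done())"
```

```text
the job is handed in; nothing more can be done
None
```

I filed the blade edge with two forward strokes, lifting the file clear in between. Then I set the file back on the mat, let go and handed the job in. The robot clock read about 13.4 s of the 51 s allowed, and no verdict was reported.

- **Strokes:** each ran from about -40 mm to +43 mm (middle of the file relative to the edge). The force down on the edge read about 6 to 8 N at the points I checked, and the sideways force showed only forward pushing. On the way back the file was lifted about 37 mm above the edge.
- **Last checks:** the final pictures show the file lying flat on the mat and the fingers open and well clear. The carriage is against the red stop. The buffing block, tub and pen look where they were. The label roll was mostly outside the last picture, but the arm never went near it.
- **Disagreements:** camera measurements matched predictions within 2 px. The one difference was the file sitting about 3 mm behind the tool point in the grip, which I allowed for.

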